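# Print a leaf on a notebook cover with a hand stamp held in a registration jig

### The arm

A 6-joint arm with a two-finger parallel gripper is mounted at the origin on the work surface. World frame = base frame: x ahead of the robot, y to its left, z up, the work surface at z = 0. Lengths are in m, angles in rad, forces in N, time in s.
With the tool pointing down it reaches from about 0.35 to 0.975 m from the base axis. Payload 4.9 kg.
Tool frame: the origin (TCP) lies between the finger pads; the fingertips stand 22 mm ahead of it and the grasp point (between the pads) lies 3 mm ahead of it; z points along the fingers, y is the line along which they close (so a half turn about z gives the same grasp; the last joint's range is limited). The gripper opens to 85 mm and grips with 20 to 120 N. Pads are 22 mm wide; open, the fingers measure 114 mm over their backs; the gripper's body (76 mm by 85 mm) begins 54 mm behind the grasp point. The pads swing forward as they close: fully open they stand 13 mm farther back than shut.
Start: joints at [-1.324, 0.053, 1.613, -0, 1.476, -0.119], TCP at [0.224, -0.584, 0.253] pointing down, gripper open.
Joint ranges: [-3.01, 3.01], [-1.01, 2.22], [0.06, 2.58], [-1.02, 4.17], [0.09, 2.62], [-3.14, 3.14]. Speed limits (rad/s): [2.57, 2.57, 3.14, 3.14, 3.14, 3.14].

### API

Orientations are given as a unit quaternion [w, x, y, z].
In Python, from plant import state, grab_frame, get_calibration, job_done, recognise, regions_of gives the robot as it stands.
- The arm moves only by the tool apply_moves, never from a script. Its argument "targets" is a list of rows, each an object with "translation": the shift along the tool's x, y, z normalised to -1 to 1, where 1 is 100 mm, a list of three; "twist": the turn about the tool's z normalised to -1 to 1, where 1 is 0.1 rad; "hand": the opening, from 0 (shut) to 1 (fully open). A call has 1 to 8 rows; each row shifts and turns the commanded pose from where the row before left it, along the tool's axes as they then stand; what a row does not reach is not made up. A row lasts 1/10 s, in which the tool goes at most 50 mm and 8.59 degrees, less where a joint would pass 70% of its speed; a pose out of reach is approached as far as the arm can. A call with a number of a shift or a turn outside -1 to 1 is refused whole. A call with a gripper value outside its range is refused whole. The fingers move at their own pace and stop on an object; the grip force is fixed at half the most. Time passes only in rows, so rows that do not move let the fingers close. It gives the time, the measured TCP pose, the force, the opening and the grip force at its end, in the units of the state.
- state(): the state, without advancing time (a new reading comes with each control period).
- grab_frame(name): name is "scene" or "top" or "wrist"; returns the picture (400x640x3 uint8, red, green, blue); there is no depth.
- get_calibration(name): a dict with "camera_matrix" (3x3 intrinsics, pixels), "pose" (4x4, takes a point from camera to world coordinates). Camera axes: x right, y up, looking along -z (the intrinsics and any distortion apply to the point x, -y, -z); pixel columns grow to the right and rows downward; lengths in m; the calibration is good to about 2 mm. A picture is of the moment at which its call begins: read the wrist's pose just before it. get_calibration takes no time and is no camera call; for the wrist camera it gives the pose at the moment of the call.
- job_done(): hands the job in; it is judged then, once.
Trained networks look in the newest picture that a camera, given by its name, has taken for a name from the list of things; names that differ only in an ending like _2 or _b are one class to them, and where a whole thing is asked for, a point or a joint stands for the part that bears it (a point fixed in the world has none). Each returns a list of dicts, best first, with "score" (0 to 1); they miss things now and then, are a little off and sometimes report something else, mostly with a low value. They report only what shows in the picture. A call takes as long as a camera call. They do not tell look-alikes from the thing itself.
- recognise(camera, query): "point" ([x, y, z] in m, in world coordinates, good to about 4 mm: the middle of the surface that is visible of it).
- regions_of(camera, query): "pixels" (400x640 bool, what is visible of it).
The state is a dict: "time": time; "joint_pos": joint angles; "joint_vel": joint speeds; "joint_efforts": joint torques, N m; "tool_pos": TCP position; "tool_rot": TCP orientation; "contact_force": force on the tool from outside, world axes, zero at the start; "ft_torque": the same for the moment, N m; "gripper_width": opening from 0.0 (shut) to 1.0 (fully open); "grasp_force": force on a finger pad.
Only numpy, scipy, OpenCV 4.12 (cv2) and the standard library are available. Lean on these libraries where they do the work, as an engineer would, in place of code of your own. Each camera call takes 0.05 s, during which the arm holds its last target. There are 200 camera calls.

### The job

Print the golden ginkgo leaf on the cover board lying in the wooden registration jig: take the golden stamp off its ink pad by the handle, bring it square into the jig's corner against both stops while it is still clear of the board so that the ink does not smear, then press it straight down. Finish while still holding it there, pressed gently but surely against both stops and down on the board at once. Leave the rust-red stamp, the pencil jar and the ink bottle where they are.

Things in the scene. Friction and masses are not known exactly. Their poses are not given: they have to be found in the camera images.
- ginkgo_stamp: The stamp to use, 62 mm tall, 84 to 168 g. From below: golden rubber die 84 x 58 x 4 mm, pale wooden mount 90 x 64 x 22 mm with flat sides (top 26 mm above the underside) painted with golden fan leaves, golden ridge handle. Starts on the golden ink pad, turned as the pad within 0.1 rad. Origin: centre of the die's underside; x along the 90 mm side, y along the 64 mm side, z up.
- handle (a point): Centre of the golden stamp's ridge handle, 44 mm above its underside. The handle is 50 mm long (x), 22 mm wide (y) and 36 mm high, centred on the mount; grip it across its width. Axes as the stamp's.
- gold_pad: Loose ink pad with a golden felt in a black tray, 116 x 90 mm, felt surface 16 mm above the table. Origin: centre of its underside.
- jig: Registration jig, fixed to the table: plywood base 240 (x) x 200 (y) x 12 mm, with two wooden stops on it. Origin: centre of its underside; x points to the far stop, y to the side stop, z up. It is turned up to half a radian on the table.
- corner (a point): Where the inner faces of the two stops meet, at the height of the board's upper surface (14 mm above the table). Axes as the jig's: +x points into the far stop, +y into the side stop. With the stamp home, its 90 mm side along the jig's x, the centre of its underside lies at x -45 mm, y -32 mm, z 0 from here.
- far_stop: Waxed, smooth hardwood batten (friction 0.2 to 0.3) along the jig's y at the +x edge, 182 mm long, 22 mm wide, its top 36 mm above the table (22 mm above the board's surface); its inner face is the plane x = 0 of point corner, reaching 160 mm from the corner. Its pose reads the same as the jig's.
- side_stop: Waxed, smooth hardwood batten (friction 0.2 to 0.3) along the jig's x at the +y edge, 22 mm wide, its top 36 mm above the table; its inner face is the plane y = 0 of point corner, reaching 185 mm from the corner. Its pose reads the same as the jig's.
- card: Pale teal cover board 148 (x) x 105 (y) x 2 mm, tacked to the jig's base, pushed into the corner of the two stops. Upper surface 14 mm above the table; the rubber die grips it (friction 0.5 to 0.7), so sideways push can be taken up by the board once the stamp is down. Its pose reads the same as the jig's.
- willow_stamp: A stamp of the same make in rust-red with lance-shaped leaves, standing on a rust-red ink pad: leave it. The two pads may have changed places.
- pencil_jar: Glass jar with coloured pencils, 64 mm across, about 175 mm tall: leave it.
- ink_bottle: Small amber ink bottle with a black cap, 36 mm across, 85 mm tall: leave it.
There are look-alikes about, which are no part of the job. What is shaped like the ginkgo_stamp but blue or turquoise is not meant.

How it is judged:
On the way:
1. the golden stamp touches both stops while its die is still clear of the board (contact force between ginkgo_stamp and far_stop above 0.3 N and contact force between ginkgo_stamp and side_stop above 0.3 N and contact force between ginkgo_stamp and card below 0.05 N and z of ginkgo_stamp in the frame of corner above 0.001 m and x of ginkgo_stamp in the frame of corner above -0.05 m and y of ginkgo_stamp in the frame of corner above -0.037 m), for 0.1 s.
At the end, for the whole second after the job is handed in: The golden stamp is held in the fingers, at rest, level and square to the jig within 3 degrees, within 3 mm of home in the corner, its die flat on the board within 2 mm, pressing at least 1 N on each stop and 2 N on the board at the same time (contact force between ginkgo_stamp and far_stop above 1 N and contact force between ginkgo_stamp and side_stop above 1 N and contact force between ginkgo_stamp and card above 2 N and contact force between ginkgo_stamp and the fingers above 1 N and x of ginkgo_stamp in the frame of corner above -0.048 m and y of ginkgo_stamp in the frame of corner above -0.035 m and z of ginkgo_stamp in the frame of corner below 0.002 m and angle between the x axis of ginkgo_stamp and the x axis of jig, either way round below 0.05 rad and angle between ginkgo_stamp's own z axis and vertical below 0.05 rad and linear speed of ginkgo_stamp below 0.02 m/s); the arm keeps its last pose, push and grip.
It fails at once if the inked die touches the board while the stamp is more than 4 mm away from home against either stop (a smeared print) (contact force between ginkgo_stamp and card above 0.2 N and (x of ginkgo_stamp in the frame of corner below -0.049 m or y of ginkgo_stamp in the frame of corner below -0.036 m)).
It fails at once if the stamp is forced with more than 60 N against a stop or the board (contact force between ginkgo_stamp and far_stop above 60 N or contact force between ginkgo_stamp and side_stop above 60 N or contact force between ginkgo_stamp and card above 60 N).
It fails at once if the rust-red stamp, the pencil jar or the ink bottle is moved more than 20 mm (distance of any of willow_stamp, pencil_jar, ink_bottle from where it was at the start of the episode above 0.02 m).
It also fails if it takes over 45 s, if anything falls off the work surface, if the arm or the gripper's body presses on something with over 40 N, if the wrist force passes 120 N, or if a joint passes its speed limit or range.

## Working session

There is one attempt and no reset: what is moved stays moved. The work goes in short steps, Python scripts to look and compute and a tool call to move; the robot and the scene stay as the last step left them, time stands still between calls to the robot, and variables do not carry over. Pictures are saved under pics/ and viewed, at most 10 in all, crops included, and the job is handed in when it is done.

Besides the shell and the picture viewer there is one more tool, called as name(argument=value, ...) on one line, values as JSON. apply_moves: Moves the arm, as the interface text tells. Its arguments: {"type":"object","properties":{"targets":{"type":"array"}},"required":["targets"]}

```bash
mkdir -p pics; cat > h.py <<'E'
import numpy as np, cv2
from plant import *
def save(n,im): cv2.imwrite('pics/'+n+'.png',im[:,:,::-1])
def proj(cal,P):
    K=np.array(cal['camera_matrix']);T=np.linalg.inv(np.array(cal['pose']))
    p=np.atleast_2d(P)@T[:3,:3].T+T[:3,3]; p=p*[1,-1,-1]
    q=p@K.T; return q[:,:2]/q[:,2:]
def back(cal,uv,z):
    K=np.array(cal['camera_matrix']);T=np.array(cal['pose'])
    uv=np.atleast_2d(uv).astype(float)
    d=np.c_[uv,np.ones(len(uv))]@np.linalg.inv(K).T*[1,-1,-1]@T[:3,:3].T
    return T[:3,3]+d*((z-T[2,3])/d[:,2:])
E
python3 - <<'E'
from h import *
a=grab_frame('top');save('top0',a)
for q in ['ginkgo_stamp','handle','gold_pad','jig','far_stop','side_stop','card','willow_stamp','pencil_jar','ink_bottle']:
    print(q,[(np.round(r['point'],3).tolist(),round(r['score'],2)) for r in recognise('top',q)])
c=get_calibration('top');print(c)
b=grab_frame('scene');save('scene0',b)
s=state();print(s)
E
```

```text
ginkgo_stamp [([0.378, 0.194, 0.024], 0.83), ([0.516, 0.434, 0.028], 0.82), ([0.261, 0.288, 0.025], 0.78), ([0.521, 0.144, 0.042], 0.72)]
handle [([0.37, 0.195, 0.024], 0.91), ([0.257, 0.286, 0.025], 0.86), ([0.522, 0.145, 0.043], 0.83), ([0.522, 0.438, 0.029], 0.72)]
gold_pad [([0.511, 0.146, 0.02], 0.66)]
jig [([0.501, -0.158, 0.016], 0.58)]
far_stop [([0.588, -0.122, 0.036], 0.94)]
side_stop [([0.462, -0.085, 0.036], 0.79), ([0.509, 0.146, 0.021], 0.51), ([0.502, 0.295, 0.042], 0.45), ([0.524, 0.144, 0.043], 0.18)]
card [([0.506, -0.144, 0.015], 0.69), ([0.754, 0.231, 0.08], 0.33)]
willow_stamp [([0.503, 0.29, 0.044], 0.73)]
pencil_jar [([0.757, 0.232, 0.079], 0.63)]
ink_bottle [([0.73, 0.122, 0.055], 0.82)]
{'camera_matrix': array([[384.11744597,   0.        , 317.83805577],
       [  0.        , 384.11744597, 195.81900537],
       [  0.        ,   0.        ,   1.        ]]), 'pose': array([[ 0.01023367,  0.99469763, -0.10233233,  0.45798797],
       [-0.99944302,  0.01342559,  0.03055179,  0.14991054],
       [ 0.03176366,  0.10196268,  0.99428099,  0.78020304],
       [ 0.        ,  0.        ,  0.        ,  1.        ]])}
{'time': 0.6, 'joint_pos': array([-1.32396643e+00,  5.26929750e-02,  1.61289202e+00,  6.42983466e-05,
        1.47595008e+00, -1.18983794e-01]), 'joint_vel': array([ 4.18462924e-04, -7.14764862e-07, -9.53943620e-04, -2.41296041e-03,
        6.04019780e-05,  9.33633409e-04]), 'joint_efforts': array([ 5.97325252e-04, -3.93407536e+01, -3.70228493e+01, -1.18849616e-04,
        6.44414467e-04,  2.99957126e-07]), 'tool_pos': array([ 0.22359345, -0.58363518,  0.2533127 ]), 'tool_rot': array([2.66857938e-05, 9.83319678e-01, 1.81885702e-01, 3.37784298e-05]), 'contact_force': array([ 0.14878709, -0.2949426 ,  0.1174532 ]), 'ft_torque': array([ 0.03224107, -0.00346284,  0.00179849]), 'grasp_force': 0.0, 'gripper_width': 1.0042044289454455}
```

View pics/top0.png

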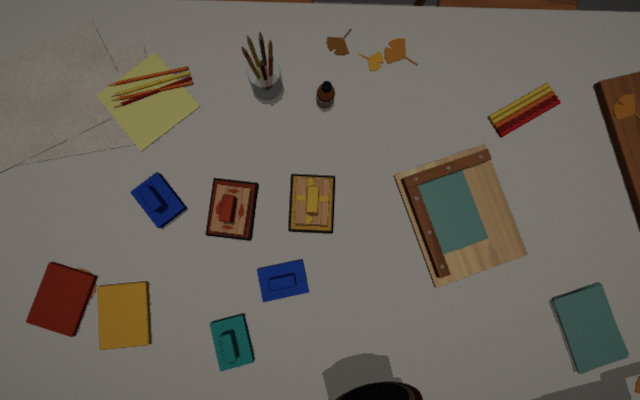

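View pics/scene0.png

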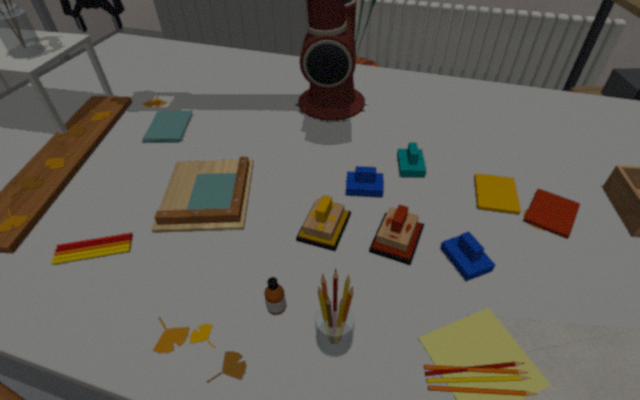

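Candidates in the top view are: gold (312,203), rust-red (230,209), blue (158,200) and (283,281), turquoise (232,342). The one at (312,203) fits, with its golden handle and leaves on a golden pad in a black tray. I'll confirm that in a crop and measure.

```bash
python3 - <<'E'
from h import *
a=grab_frame('top');c=get_calibration('top')
cr=np.hstack([cv2.resize(a[165:245,265:360],None,fx=4,fy=4,interpolation=2),cv2.resize(a[140:220,390:500],None,fx=4,fy=4,interpolation=2)]);save('crop0',cv2.convertScaleAbs(cr[:,:800],alpha=1.6))
for q,z in [('far_stop',.036),('side_stop',.036),('card',.014),('jig',.012),('ginkgo_stamp',.026),('handle',.062),('gold_pad',.016)]:
    for r in regions_of('top',q):
        m=r['pixels'].astype(np.uint8); ys,xs=np.nonzero(m)
        if len(xs)<20: continue
        P=back(c,np.c_[xs,ys],z)[:,:2]*1000
        rc=cv2.minAreaRect(P.astype(np.float32))
        print(q,round(r['score'],2),'px',xs.mean().round(),ys.mean().round(),len(xs),'mean',P.mean(0).round(1),'rect',np.round(rc[0],1),np.round(rc[1],1),round(rc[2],1))
E
```

```text
far_stop 0.92 px 445.0 168.0 961 mean [ 592.8 -124.7] rect [ 592.9 -125.2] [ 22.  187.7] 19.5
far_stop 0.61 px 311.0 201.0 1533 mean [524.6 139.5] rect [525.2 139.4] [64.5 91.1] 87.8
side_stop 0.93 px 426.0 230.0 1459 mean [470.1 -84.8] rect [469.4 -84.7] [187.   31.9] 19.4
card 0.56 px 452.0 211.0 3550 mean [ 509.6 -145.7] rect [ 510.2 -146. ] [148.9 100.2] 19.4
jig 0.82 px 459.0 215.0 11780 mean [ 502.5 -161. ] rect [ 504.5 -161.5] [241.5 205.3] 19.5
ginkgo_stamp 0.81 px 312.0 201.0 1529 mean [526.2 139. ] rect [526.2 139.2] [65.1 92.4] 88.0
ginkgo_stamp 0.78 px 158.0 199.0 1664 mean [524.5 438.2] rect [524.6 438.1] [94.7 67.3] 38.8
ginkgo_stamp 0.61 px 231.0 341.0 1888 mean [257.2 287.2] rect [257.  287.2] [95.1 70. ] 15.6
ginkgo_stamp 0.56 px 282.0 280.0 1619 mean [371.9 194. ] rect [372. 194.] [66.3 90.2] 12.1
handle 0.94 px 311.0 201.0 1524 mean [522.4 139.8] rect [522.9 139.8] [62.1 87.9] 88.0
handle 0.85 px 158.0 200.0 1713 mean [521.  424.5] rect [521.1 424.6] [90.4 65.6] 39.1
handle 0.57 px 282.0 280.0 1594 mean [376.2 191.3] rect [375.8 191.6] [62.8 86.1] 12.1
handle 0.56 px 231.0 341.0 1798 mean [267.1 280.8] rect [267.2 280.7] [87.7 64.8] 14.9
gold_pad 0.82 px 311.0 205.0 1187 mean [518.8 140.6] rect [522.3 139.9] [ 93.2 120.1] 87.6
gold_pad 0.38 px 263.0 70.0 1628 mean [795.4 242.6] rect [801.9 245.3] [141.3  68.4] 16.2
gold_pad 0.26 px 452.0 211.0 3460 mean [ 509.6 -144.3] rect [ 510.4 -144.4] [147.3  99.3] 20.1
```

View pics/crop0.png

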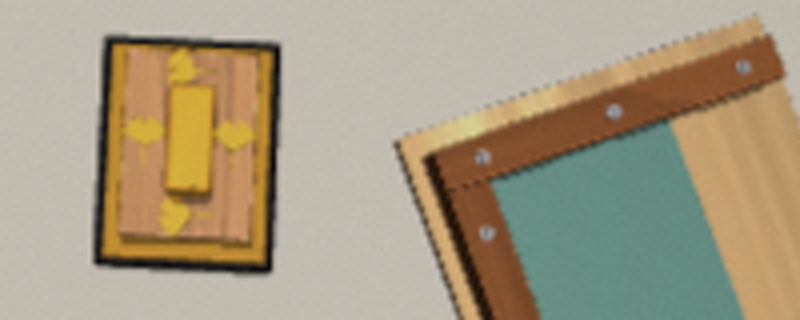

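The crop confirms it: golden stamp on the golden pad at (312,203), long side along world x. The jig corner is at about (405,182), with yaw of about 0.34.

apply_moves(targets=[{"translation": [0.34, -0.35, 0], "twist": 0, "hand": 1}, {"translation": [0.34, -0.35, 0], "twist": 0, "hand": 1}, {"translation": [0.34, -0.35, 0], "twist": 0, "hand": 1}, {"translation": [0.34, -0.35, 0], "twist": 0, "hand": 1}, {"translation": [0.34, -0.35, 0], "twist": 0, "hand": 1}, {"translation": [0.34, -0.35, 0], "twist": 0, "hand": 1}, {"translation": [0.34, -0.35, 0], "twist": 0, "hand": 1}, {"translation": [0.34, -0.35, 0], "twist": 0, "hand": 1}])

```text
time: 1.8
tool_pos: [0.3778, -0.2231, 0.2536]
tool_rot: [0.0, 0.983, 0.182, 0.0]
contact_force: [1.0, -0.1, -0.1]
gripper_width: 1.001
grasp_force: 0.0
```

apply_moves(targets=[{"translation": [0.33, -0.35, 0], "twist": 0, "hand": 1}, {"translation": [0.33, -0.35, 0], "twist": 0, "hand": 1}, {"translation": [0.33, -0.35, 0], "twist": 0, "hand": 1}, {"translation": [0.33, -0.35, 0], "twist": 0, "hand": 1}, {"translation": [0.33, -0.35, 0], "twist": 0, "hand": 1}, {"translation": [0.33, -0.35, 0], "twist": 0, "hand": 1}, {"translation": [0.33, -0.35, 0], "twist": 0, "hand": 1}, {"translation": [0, 0, 0], "twist": 0, "hand": 1}])

```text
time: 2.6
tool_pos: [0.5063, 0.091, 0.2533]
tool_rot: [-0.001, 0.983, 0.185, 0.0]
contact_force: [0.6, -0.5, -0.6]
gripper_width: 1.003
grasp_force: 0.0
```

apply_moves(targets=[{"translation": [0, 0, 0], "twist": 1, "hand": 1}, {"translation": [0, 0, 0], "twist": 1, "hand": 1}, {"translation": [0, 0, 0], "twist": 1, "hand": 1}, {"translation": [0, 0, 0], "twist": 1, "hand": 1}, {"translation": [0, 0, 0], "twist": 0, "hand": 1}])

```text
time: 3.1
tool_pos: [0.5054, 0.086, 0.2534]
tool_rot: [0.0, 1.0, -0.017, 0.0]
contact_force: [0.4, 0.6, 0.5]
gripper_width: 1.001
grasp_force: 0.0
```

```bash
cat > look.py <<'E'
from h import *
import sys
from scipy.spatial.transform import Rotation as R
def yaw(q):
    x=R.from_quat([q[1],q[2],q[3],q[0]]).as_matrix()[:,0]; return np.arctan2(x[1],x[0])
s=state();print(round(s['time'],2),s['tool_pos'].round(4),'yaw',yaw(s['tool_rot']).round(4),s['contact_force'].round(1))
E
python3 - <<'E'
from look import *
c=get_calibration('wrist');a=grab_frame('wrist');save('w0',a);print(c['pose'].round(3))
for q,z in [('ginkgo_stamp',.042),('handle',.078),('gold_pad',.016)]:
    for r in regions_of('wrist',q):
        ys,xs=np.nonzero(r['pixels'])
        P=back(c,np.c_[xs,ys],z)[:,:2]*1000
        rc=cv2.minAreaRect(P.astype(np.float32))
        print(q,round(r['score'],2),'px',xs.mean().round(),ys.mean().round(),len(xs),'mean',P.mean(0).round(1),'rect',np.round(rc[0],1),np.round(rc[1],1),round(rc[2],1))
E
```

```text
3.1 [0.5054 0.086  0.2534] yaw -0.0346 [0.4 0.6 0.5]
[[-0.035  0.957  0.289  0.579]
 [-0.999 -0.034 -0.009  0.083]
 [ 0.002 -0.289  0.957  0.373]
 [ 0.     0.     0.     1.   ]]
ginkgo_stamp 0.66 px 267.0 165.0 4945 mean [524.9 137.5] rect [523.3 137.8] [66.1 92.6] 87.7
ginkgo_stamp 0.59 px 27.0 175.0 4068 mean [523.5 402.4] rect [523.9 412.2] [85.  80.9] 39.6
handle 0.86 px 268.0 165.0 4903 mean [530.4 131.4] rect [529.4 131.4] [59.3 80.4] 87.9
handle 0.67 px 27.0 175.0 4049 mean [529.5 367.8] rect [529.6 375.9] [76.1 72.4] 41.4
```

View pics/w0.png

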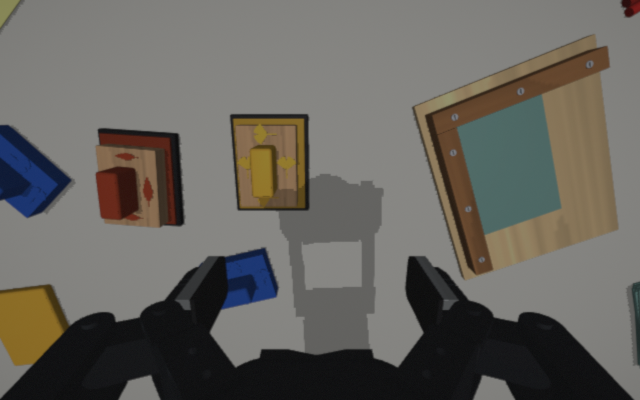

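The wrist view shows the golden stamp at (267,165), clear of its neighbours, and the jig on the right. Next I go down to the handle.

apply_moves(targets=[{"translation": [0.09, -0.27, 0.2], "twist": 0, "hand": 1}, {"translation": [0.09, -0.26, 0.2], "twist": 0, "hand": 1}, {"translation": [0, 0, 0.45], "twist": 0, "hand": 0.7}, {"translation": [0, 0, 0.45], "twist": 0, "hand": 0.7}, {"translation": [0, 0, 0.25], "twist": 0, "hand": 0.7}, {"translation": [0, 0, 0], "twist": 0, "hand": 0.7}])

```text
time: 3.9
tool_pos: [0.5216, 0.1384, 0.0933]
tool_rot: [0.001, 1.0, -0.017, -0.005]
contact_force: [0.1, 0.9, -1.2]
gripper_width: 0.701
grasp_force: 0.0
```

```bash
python3 - <<'E'
from look import *
a=grab_frame('wrist');save('w1',a)
E
```

```text
3.9 [0.5216 0.1384 0.0933] yaw -0.0333 [ 0.1  0.9 -1.2]
```

View pics/w1.png

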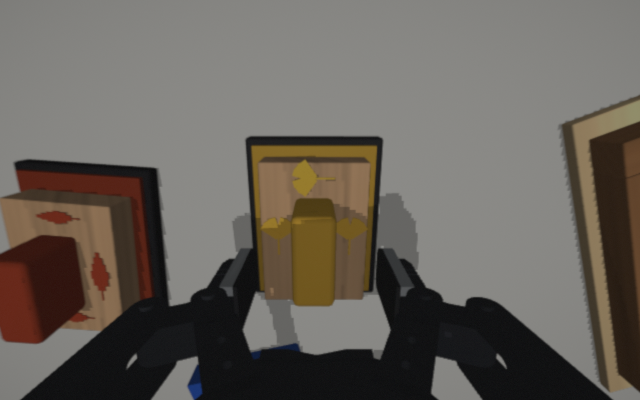

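The handle at (315,250) is centred between the fingers. I'll lower the last 25 mm and close.

apply_moves(targets=[{"translation": [0.02, 0, 0.13], "twist": 0, "hand": 0.6}, {"translation": [0, 0, 0.12], "twist": 0, "hand": 0.6}, {"translation": [0, 0, 0], "twist": 0, "hand": 0.4}, {"translation": [0, 0, 0], "twist": 0, "hand": 0}, {"translation": [0, 0, 0], "twist": 0, "hand": 0}, {"translation": [0, 0, 0], "twist": 0, "hand": 0}, {"translation": [0, 0, 0], "twist": 0, "hand": 0}])

```text
time: 4.65
tool_pos: [0.5275, 0.1389, 0.0737]
tool_rot: [-0.0, 1.0, -0.017, 0.0]
contact_force: [-0.5, 0.2, 0.6]
gripper_width: 0.248
grasp_force: 59.9
```

apply_moves(targets=[{"translation": [0, 0, 0], "twist": 0, "hand": 0}, {"translation": [0, 0, -0.1], "twist": 0, "hand": 0}, {"translation": [0, 0, -0.2], "twist": 0, "hand": 0}, {"translation": [0, 0, -0.3], "twist": 0, "hand": 0}, {"translation": [0, 0, -0.3], "twist": 0, "hand": 0}, {"translation": [0, 0, 0], "twist": 0, "hand": 0}])

```text
time: 5.25
tool_pos: [0.5305, 0.1393, 0.1696]
tool_rot: [-0.001, 1.0, -0.017, 0.005]
contact_force: [0.1, 0.0, -0.4]
gripper_width: 0.247
grasp_force: 59.9
```

```bash
python3 - <<'E'
from look import *
c=get_calibration('wrist');a=grab_frame('wrist');save('w2',a)
print(s['grasp_force'],s['gripper_width'])
for q in ['ginkgo_stamp','gold_pad']: print(q,[(r['point'].round(3) if hasattr(r['point'],'round') else r['point'],r['score']) for r in recognise('wrist',q)])
E
```

```text
5.25 [0.5305 0.1393 0.1696] yaw -0.0341 [ 0.1  0.  -0.4]
59.91856813430786 0.24683551707010803
ginkgo_stamp [([0.3728, 0.1613, 0.0267], 0.78), ([0.5472, 0.1417, 0.1408], 0.58), ([0.3032, 0.2772, 0.0103], 0.57), ([0.5153, 0.4149, 0.0247], 0.56)]
gold_pad [([0.5662, 0.1355, 0.0142], 0.66)]
```

View pics/w2.png

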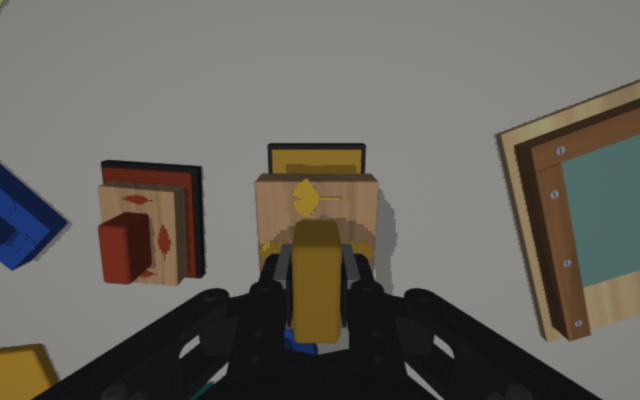

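The stamp is held, with its top in view at (317,250) and the pad left behind. I'll square it to the jig's yaw and carry it to a standoff over the jig.

apply_moves(targets=[{"translation": [0, 0, 0], "twist": -0.93, "hand": 0}, {"translation": [0, 0, 0], "twist": -0.93, "hand": 0}, {"translation": [0, 0, 0], "twist": -0.93, "hand": 0}, {"translation": [0, 0, 0], "twist": -0.93, "hand": 0}, {"translation": [0, 0, 0], "twist": 0, "hand": 0}])

```text
time: 5.9
tool_pos: [0.5261, 0.1387, 0.1611]
tool_rot: [-0.0, 0.986, 0.168, -0.002]
contact_force: [0.5, 0.6, -1.0]
gripper_width: 0.244
grasp_force: 59.9
```

apply_moves(targets=[{"translation": [-0.14, 0.36, 0], "twist": 0, "hand": 0}, {"translation": [-0.14, 0.36, 0], "twist": 0, "hand": 0}, {"translation": [-0.14, 0.36, 0], "twist": 0, "hand": 0}, {"translation": [-0.14, 0.36, 0], "twist": 0, "hand": 0}, {"translation": [-0.14, 0.36, 0], "twist": 0, "hand": 0}, {"translation": [-0.15, 0.37, 0], "twist": 0, "hand": 0}, {"translation": [-0.15, 0.37, 0], "twist": 0, "hand": 0}, {"translation": [0, 0, 0], "twist": 0, "hand": 0}])

```text
time: 6.7
tool_pos: [0.5162, -0.1376, 0.1623]
tool_rot: [0.0, 0.986, 0.164, -0.001]
contact_force: [0.2, -0.1, -0.8]
gripper_width: 0.248
grasp_force: 59.9
```

```bash
python3 - <<'E'
from look import *
c=get_calibration('wrist');a=grab_frame('wrist');save('w3',a)
Rz=c['pose']
for q,z in [('far_stop',.036),('side_stop',.036),('card',.014)]:
    for r in regions_of('wrist',q)[:1]:
        ys,xs=np.nonzero(r['pixels'])
        P=back(c,np.c_[xs,ys],z)[:,:2]*1000
        rc=cv2.minAreaRect(P.astype(np.float32)); print(q,round(r['score'],2),xs.mean().round(),ys.mean().round(),np.round(rc[0],1),np.round(rc[1],1),round(rc[2],1))
E
```

```text
6.7 [ 0.5162 -0.1376  0.1623] yaw 0.3305 [ 0.2 -0.1 -0.8]
far_stop 0.75 337.0 110.0 [ 591.6 -129.4] [ 22.7 181.4] 19.4
side_stop 0.85 242.0 201.0 [484.4 -85.6] [150.   25.9] 19.6
card 0.86 316.0 149.0 [ 555.5 -125. ] [ 41.8 104.5] 19.4
```

View pics/w3.png

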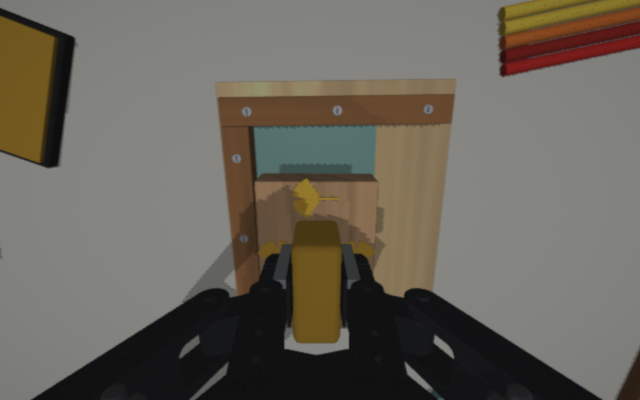

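The corner comes out near (558,-68) mm and the stamp stands about 20 mm off both stops. I'll lower it to about 8 mm above the board.

apply_moves(targets=[{"translation": [0, 0, 0.3], "twist": -0.08, "hand": 0}, {"translation": [0, 0, 0.3], "twist": 0, "hand": 0}, {"translation": [0, 0, 0.18], "twist": 0, "hand": 0}, {"translation": [0, 0, 0], "twist": 0, "hand": 0}, {"translation": [0, 0, 0], "twist": 0, "hand": 0}])

```text
time: 7.4
tool_pos: [0.5172, -0.1329, 0.0854]
tool_rot: [-0.0, 0.985, 0.173, -0.0]
contact_force: [0.7, -0.1, -0.3]
gripper_width: 0.246
grasp_force: 59.9
```

```bash
cat > m.py <<'E'
from look import *
y=yaw(s['tool_rot']);print('z',s['tool_pos'][2].round(4),'F',s['contact_force'].round(2))
C=np.array([.5583,-.0678]);j=.339;J=np.array([[np.cos(j),np.sin(j)],[-np.sin(j),np.cos(j)]])
print('tool in corner mm',(J@(s['tool_pos'][:2]-C)*1000).round(1),'Fjig',(J@s['contact_force'][:2]).round(1))
E
python3 - <<'E'
import m
from h import *
c=get_calibration('wrist');a=grab_frame('wrist');save('w4',a)
b=grab_frame('scene');save('s4',cv2.resize(b[130:260,130:290],None,fx=4,fy=4,interpolation=2))
E
```

```text
7.4 [ 0.5172 -0.1329  0.0854] yaw 0.3471 [ 0.7 -0.1 -0.3]
z 0.0854 F [ 0.7  -0.06 -0.35]
tool in corner mm [-60.4 -47.7] Fjig [ 0.6 -0.3]
```

View pics/w4.png

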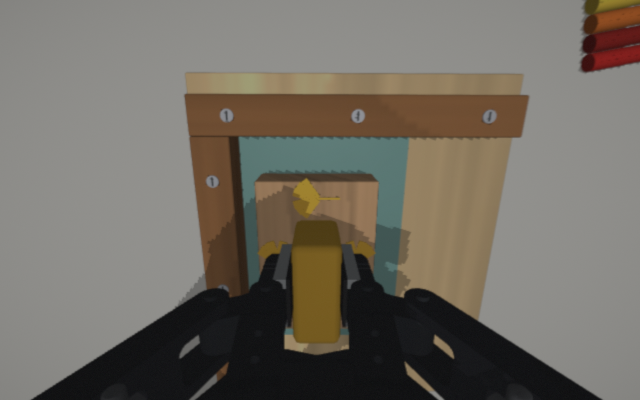

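View pics/s4.png

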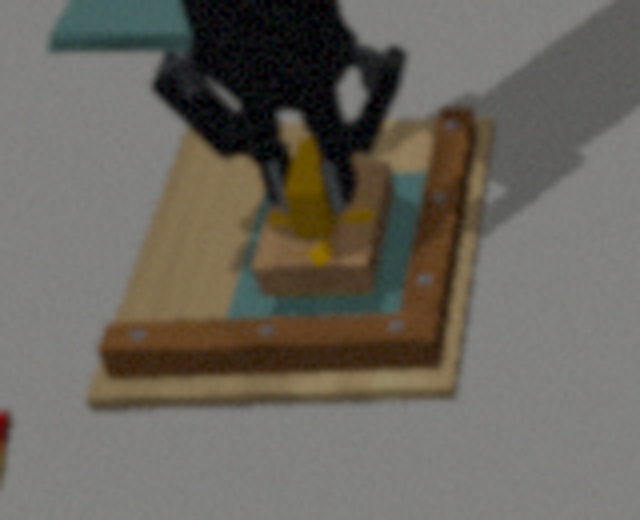

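The stamp is square and clear, about 15 mm from both stops. Next I lower a little and approach the far stop, watching the force.

apply_moves(targets=[{"translation": [0, 0, 0.06], "twist": 0.04, "hand": 0}, {"translation": [0.05, -0.05, 0], "twist": 0, "hand": 0}, {"translation": [0.05, -0.05, 0], "twist": 0, "hand": 0}, {"translation": [0, 0, 0], "twist": 0, "hand": 0}, {"translation": [0, 0, 0], "twist": 0, "hand": 0}])

```text
time: 8.0
tool_pos: [0.5234, -0.1209, 0.0795]
tool_rot: [0.0, 0.985, 0.17, 0.0]
contact_force: [-0.1, 0.7, -1.0]
gripper_width: 0.25
grasp_force: 59.9
```

```bash
python3 m.py
```

```text
8.0 [ 0.5234 -0.1209  0.0795] yaw 0.3425 [-0.1  0.7 -1. ]
z 0.0795 F [-0.11  0.74 -0.96]
tool in corner mm [-50.6 -38.5] Fjig [0.1 0.7]
```

apply_moves(targets=[{"translation": [0.03, -0.02, 0], "twist": 0, "hand": 0}, {"translation": [0.02, -0.02, 0], "twist": 0, "hand": 0}, {"translation": [0, 0, 0], "twist": 0, "hand": 0}])

```text
time: 8.3
tool_pos: [0.5267, -0.1155, 0.0793]
tool_rot: [-0.0, 0.985, 0.17, 0.0]
contact_force: [-0.3, -0.5, -0.8]
gripper_width: 0.246
grasp_force: 59.9
```

```bash
python3 m.py
```

```text
8.3 [ 0.5267 -0.1155  0.0793] yaw 0.3421 [-0.3 -0.5 -0.8]
z 0.0793 F [-0.34 -0.5  -0.78]
tool in corner mm [-45.6 -34.5] Fjig [-0.5 -0.4]
```

apply_moves(targets=[{"translation": [0.015, -0.01, 0], "twist": 0, "hand": 0}, {"translation": [0.015, -0.01, 0], "twist": 0, "hand": 0}, {"translation": [0, 0, 0], "twist": 0, "hand": 0}])

```text
time: 8.6
tool_pos: [0.5288, -0.1127, 0.0793]
tool_rot: [-0.0, 0.985, 0.17, 0.0]
contact_force: [0.0, -0.1, -0.7]
gripper_width: 0.245
grasp_force: 59.9
```

```bash
python3 m.py
```

```text
8.6 [ 0.5288 -0.1127  0.0793] yaw 0.3419 [ 0.  -0.1 -0.7]
z 0.0793 F [ 0.02 -0.12 -0.75]
tool in corner mm [-42.7 -32.6] Fjig [-0.  -0.1]
```

apply_moves(targets=[{"translation": [0, -0.015, 0], "twist": 0, "hand": 0}, {"translation": [0, 0, 0], "twist": 0, "hand": 0}])

```text
time: 8.8
tool_pos: [0.5283, -0.1116, 0.0794]
tool_rot: [0.0, 0.985, 0.17, 0.0]
contact_force: [0.3, -1.0, -0.9]
gripper_width: 0.243
grasp_force: 59.9
```

apply_moves(targets=[{"translation": [0.015, 0, 0], "twist": 0, "hand": 0}, {"translation": [0, 0, 0], "twist": 0, "hand": 0}])

```text
time: 9.0
tool_pos: [0.5298, -0.1111, 0.0794]
tool_rot: [0.0, 0.985, 0.17, 0.0]
contact_force: [0.3, -1.2, -0.5]
gripper_width: 0.246
grasp_force: 59.9
```

```bash
python3 m.py
```

```text
9.0 [ 0.5298 -0.1111  0.0794] yaw 0.3419 [ 0.3 -1.2 -0.5]
z 0.0794 F [ 0.26 -1.19 -0.46]
tool in corner mm [-41.3 -31.3] Fjig [-0.2 -1.2]
```

apply_moves(targets=[{"translation": [0.01, -0.01, 0], "twist": 0, "hand": 0}, {"translation": [0, 0, 0], "twist": 0, "hand": 0}])

```text
time: 9.2
tool_pos: [0.5306, -0.1106, 0.0796]
tool_rot: [0.001, 0.985, 0.17, 0.0]
contact_force: [0.6, -5.3, -2.1]
gripper_width: 0.249
grasp_force: 59.8
```

apply_moves(targets=[{"translation": [0.01, 0, 0], "twist": 0, "hand": 0}, {"translation": [0, 0, 0], "twist": 0, "hand": 0}])

```text
time: 9.4
tool_pos: [0.5313, -0.1103, 0.0796]
tool_rot: [0.001, 0.985, 0.17, -0.0]
contact_force: [0.0, -5.4, -0.3]
gripper_width: 0.241
grasp_force: 59.9
```

```bash
python3 m.py
```

```text
9.4 [ 0.5313 -0.1103  0.0796] yaw 0.3423 [ 0.  -5.4 -0.3]
z 0.0796 F [ 0.01 -5.44 -0.27]
tool in corner mm [-39.6 -31.1] Fjig [-1.8 -5.1]
```

apply_moves(targets=[{"translation": [0.01, 0, 0], "twist": 0, "hand": 0}, {"translation": [0, 0, 0], "twist": 0, "hand": 0}])

```text
time: 9.6
tool_pos: [0.5314, -0.1103, 0.0795]
tool_rot: [0.001, 0.985, 0.17, -0.001]
contact_force: [-3.6, -6.4, 1.0]
gripper_width: 0.245
grasp_force: 60.2
```

apply_moves(targets=[{"translation": [0.01, 0, 0], "twist": 0, "hand": 0}, {"translation": [0, 0, 0], "twist": 0, "hand": 0}])

```text
time: 9.8
tool_pos: [0.5316, -0.1102, 0.0794]
tool_rot: [0.001, 0.985, 0.17, -0.003]
contact_force: [-6.2, -7.2, 2.9]
gripper_width: 0.247
grasp_force: 60.5
```

```bash
python3 m.py
```

```text
9.8 [ 0.5316 -0.1102  0.0794] yaw 0.3425 [-6.2 -7.2  2.9]
z 0.0794 F [-6.2  -7.22  2.87]
tool in corner mm [-39.3 -31.1] Fjig [-8.3 -4.7]
```

Both stops carry load (about 8 N far, 5 N side) with the die clear of the board. I'll hold there, add a little side preload, then descend in small steps.

apply_moves(targets=[{"translation": [0, -0.005, 0], "twist": 0, "hand": 0}, {"translation": [0, 0, 0], "twist": 0, "hand": 0}, {"translation": [0, 0, 0.02], "twist": 0, "hand": 0}, {"translation": [0, 0, 0.02], "twist": 0, "hand": 0}, {"translation": [0, 0, 0], "twist": 0, "hand": 0}])

```text
time: 10.3
tool_pos: [0.5316, -0.1102, 0.0754]
tool_rot: [0.002, 0.985, 0.17, -0.002]
contact_force: [-6.0, -9.0, 3.0]
gripper_width: 0.246
grasp_force: 60.5
```

```bash
python3 m.py
```

```text
10.3 [ 0.5316 -0.1102  0.0754] yaw 0.3425 [-6. -9.  3.]
z 0.0754 F [-5.96 -9.04  2.95]
tool in corner mm [-39.3 -31.1] Fjig [-8.6 -6.5]
```

apply_moves(targets=[{"translation": [0, 0, 0.01], "twist": 0, "hand": 0}, {"translation": [0, 0, 0.01], "twist": 0, "hand": 0}, {"translation": [0, 0, 0], "twist": 0, "hand": 0}])

```text
time: 10.6
tool_pos: [0.5315, -0.1102, 0.0736]
tool_rot: [0.002, 0.985, 0.17, -0.002]
contact_force: [-6.3, -8.7, 3.0]
gripper_width: 0.246
grasp_force: 60.6
```

apply_moves(targets=[{"translation": [0, 0, 0.01], "twist": 0, "hand": 0}, {"translation": [0, 0, 0], "twist": 0, "hand": 0}])

```text
time: 10.8
tool_pos: [0.5315, -0.1102, 0.0726]
tool_rot: [0.002, 0.985, 0.17, -0.002]
contact_force: [-6.8, -9.5, 3.0]
gripper_width: 0.245
grasp_force: 60.6
```

```bash
python3 m.py
```

```text
10.8 [ 0.5315 -0.1102  0.0726] yaw 0.3426 [-6.8 -9.5  3. ]
z 0.0726 F [-6.82 -9.47  2.99]
tool in corner mm [-39.4 -31.1] Fjig [-9.6 -6.7]
```

apply_moves(targets=[{"translation": [0, 0, 0.01], "twist": 0, "hand": 0}, {"translation": [0, 0, 0], "twist": 0, "hand": 0}])

```text
time: 11.0
tool_pos: [0.5315, -0.1103, 0.0719]
tool_rot: [0.002, 0.985, 0.17, -0.003]
contact_force: [-7.6, -9.0, 5.0]
gripper_width: 0.245
grasp_force: 60.7
```

apply_moves(targets=[{"translation": [0, 0, 0.01], "twist": 0, "hand": 0}, {"translation": [0, 0, 0], "twist": 0, "hand": 0}])

```text
time: 11.2
tool_pos: [0.5315, -0.1103, 0.0719]
tool_rot: [0.002, 0.985, 0.17, -0.003]
contact_force: [-11.2, -8.5, 11.4]
gripper_width: 0.243
grasp_force: 61.5
```

```bash
python3 m.py
```

```text
11.2 [ 0.5315 -0.1103  0.0719] yaw 0.3426 [-11.2  -8.5  11.4]
z 0.0719 F [-11.18  -8.48  11.43]
tool in corner mm [-39.4 -31.1] Fjig [-13.4  -4.3]
```

The die is down (z = 0.0719 matches the board height). I'll add some side push so that board friction can't absorb it.

apply_moves(targets=[{"translation": [0, -0.008, 0], "twist": 0, "hand": 0}, {"translation": [0, -0.008, 0], "twist": 0, "hand": 0}, {"translation": [0, 0, 0], "twist": 0, "hand": 0}, {"translation": [0, 0, 0], "twist": 0, "hand": 0}])

```text
time: 11.6
tool_pos: [0.5315, -0.1101, 0.072]
tool_rot: [0.003, 0.985, 0.171, -0.002]
contact_force: [-9.1, -13.7, 8.3]
gripper_width: 0.248
grasp_force: 61.2
```

```bash
python3 m.py; python3 -c "
from h import *
b=grab_frame('scene');save('s5',cv2.resize(b[130:260,130:290],None,fx=4,fy=4,interpolation=2))"
```

```text
11.6 [ 0.5315 -0.1101  0.072 ] yaw 0.3427 [ -9.1 -13.7   8.3]
z 0.072 F [ -9.11 -13.71   8.31]
tool in corner mm [-39.3 -31. ] Fjig [-13.2  -9.9]
```

View pics/s5.png

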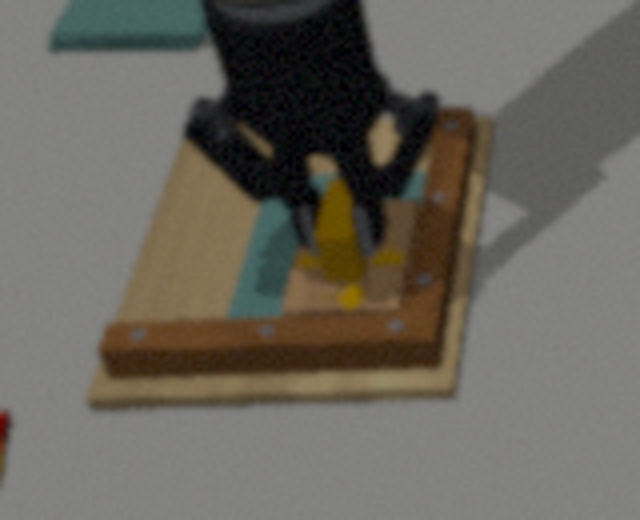

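The stamp sits flush in the corner. Stop friction may be carrying part of the 8 N downward force, so I'll press a little more.

apply_moves(targets=[{"translation": [0, 0, 0.008], "twist": 0, "hand": 0}, {"translation": [0, 0, 0], "twist": 0, "hand": 0}, {"translation": [0, 0, 0], "twist": 0, "hand": 0}, {"translation": [0, 0, 0], "twist": 0, "hand": 0}])

```text
time: 12.05
tool_pos: [0.5315, -0.1101, 0.0719]
tool_rot: [0.003, 0.985, 0.171, -0.003]
contact_force: [-12.5, -12.2, 12.4]
gripper_width: 0.246
grasp_force: 61.8
```

```bash
python3 m.py
```

```text
12.05 [ 0.5315 -0.1101  0.0719] yaw 0.3427 [-12.5 -12.2  12.4]
z 0.0719 F [-12.54 -12.18  12.42]
tool in corner mm [-39.3 -31. ] Fjig [-15.9  -7.3]
```

apply_moves(targets=[{"translation": [0, -0.01, 0], "twist": 0, "hand": 0}, {"translation": [0, 0, 0], "twist": 0, "hand": 0}, {"translation": [0, 0, 0], "twist": 0, "hand": 0}])

```text
time: 12.35
tool_pos: [0.5315, -0.11, 0.0719]
tool_rot: [0.004, 0.985, 0.171, -0.002]
contact_force: [-11.1, -15.4, 12.5]
gripper_width: 0.246
grasp_force: 61.6
```

```bash
python3 -c "
import m
print(m.job_done())"
```

```text
12.35 [ 0.5315 -0.11    0.0719] yaw 0.3428 [-11.1 -15.4  12.5]
z 0.0719 F [-11.1  -15.44  12.54]
tool in corner mm [-39.4 -30.9] Fjig [-15.6 -10.9]
the job is handed in; nothing more can be done
None
```

I handed the job in at 12.35 s with the golden stamp still held and pressed in the corner; the wrist read about 16 N toward the far stop, 11 N toward the side stop and 12.5 N down, and no verdict came back.

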